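# Change the workpiece in a corner jig and hold the new one home

### The arm

A 6-joint arm with a two-finger parallel gripper is mounted at the origin on the work surface. World frame = base frame: x ahead of the robot, y to its left, z up, the work surface at z = 0. Lengths are in m, angles in rad, forces in N, time in s.
With the tool pointing down it reaches from about 0.25 to 0.85 m from the base axis. Payload 12.5 kg.
Tool frame: the origin (TCP) lies on the mounting face of the last link; the fingertips stand 186 mm ahead of it and the grasp point (between the pads) lies 167 mm ahead of it; z points along the fingers, y is the line along which they close (so a half turn about z gives the same grasp; the last joint's range is limited). The gripper opens to 93 mm and grips with 3 to 60 N. Pads are 15 mm wide; open, the fingers measure 128 mm over their backs; the gripper's body (75 mm by 188 mm) begins 65 mm behind the grasp point.
Start: joints at [-1.39, 0.351, 1.652, -0, 1.139, -0.085], TCP at [0.144, -0.531, 0.405] pointing down, gripper open.
Joint ranges: [-2.75, 2.75], [-0.79, 2.1], [0.01, 2.65], [-1.57, 4.71], [0.07, 3.14], [-2.87, 2.87]. Speed limits (rad/s): [2.22, 2.22, 2.79, 3.14, 3.14, 3.14].

### API

Orientations are given as a 3x3 rotation matrix whose columns are the frame's x, y, z axes.
In Python, from rig import arm gives the robot as it stands.
- The arm moves only by the tool servo_tool, never from a script. Its argument "series" is text: rows parted by semicolons, each of 7 numbers parted by spaces: the finger opening in cm, from 0 to 9.3, then the shift along the tool's x, y, z in cm, then the turn, a rotation vector about the tool's x, y, z in degrees. A call has 1 to 5 rows; each row shifts and turns the commanded pose from where the row before left it, along the tool's axes as they then stand; what a row does not reach is not made up. A row lasts 1/8 s, in which the tool goes at most 62.5 mm and 10.7 degrees, less where a joint would pass 70% of its speed; a pose out of reach is approached as far as the arm can. A call with a gripper value outside its range is refused whole. The fingers move at their own pace and stop on an object; "force" is the grip in N (left out, the last holds). Time passes only in rows, so rows that do not move let the fingers close. It gives the time, the measured TCP pose, the force, the opening and the grip force at its end, in the units of the state.
- arm.get_obs(): the state, without advancing time (a new reading comes with each control period).
- arm.capture(name): name is "scene" or "top" or "wrist"; returns (picture, depth): 384x512x3 uint8, blue, green, red; 384x512 float32, m along the optical axis (not along the pixel's ray), 0 where there is no reading.
- arm.camera_params(name): a dict with "fov_y" (degrees; the focal length in pixels is half the picture's height over the tangent of half this angle, whatever the lens; pixels are square), "cx", "cy" (the principal point, pixels), "extrinsics" (4x4, takes a point from camera to world coordinates); the wrist camera has in their place "T_tool_cam" (4x4, takes a point from camera to tool coordinates, whose origin is the TCP and whose axes are the flange's). Camera axes: x right, y down, z forward; pixel columns grow to the right and rows downward; lengths in m; the calibration is good to about 2 mm. A picture is of the moment at which its call begins: read the wrist's pose just before it. camera_params takes no time and is no camera call.
- arm.close_job(): hands the job in; it is judged then, once.
Trained networks look in the newest picture that a camera, given by its name, has taken for a name from the list of things; names that differ only in an ending like _2 or _b are one class to them, and where a whole thing is asked for, a point or a joint stands for the part that bears it (a point fixed in the world has none). Each returns a list of dicts, best first, with "p" (0 to 1); they miss things now and then, are a little off and sometimes report something else, mostly with a low value. They report only what shows in the picture. A call takes as long as a camera call. They do not tell look-alikes from the thing itself.
- arm.silhouettes(camera, target): "pixels" (384x512 bool, what is visible of it) and "position" ([column, row] in pixels, amid what is visible of it).
The state is a dict: "time_s": time; "joints": joint angles; "joint_vel": joint speeds; "tau": joint torques, N m; "ee_pos": TCP position; "orientation": TCP orientation; "contact_force": force on the tool from outside, world axes, zero at the start; "torque": the same for the moment, N m; "gripper_width": opening from 0.0 (shut) to 1.0 (fully open); "grip_force": force on a finger pad.
Only numpy, scipy, OpenCV 4.12 (cv2) and the standard library are available. Lean on these libraries where they do the work, as an engineer would, in place of code of your own. Each camera call takes 0.05 s, during which the arm holds its last target. There are 200 camera calls.

### The job

Take the drilled block out of the corner jig and stand it on the plywood board as the next in the row of finished blocks, a few millimetres from the last one, square to it with the ends level, and let go of it. Then set the undrilled block from the blue mat flat on the bed of the jig, the same way round as the other was, and press it into the corner so that it bears firmly against both fences at once. Finish while still holding it pressed there, not letting go, and leave the finished blocks and the things lying around where they are.

Things in the scene. Friction and masses are not known exactly. Their poses are not given: they have to be found in the camera images.
- jig: Rigid corner jig, fixed: dark steel bed 170 x 150 x 12 mm (x, y, z), origin at the centre of its underside, top at z = 12 mm. Two aluminium fences form a corner open to -x and -y: tall side fence (inner face at jig y = +30 mm) and low end fence (inner face at jig x = +35 mm). A block fully home, its 56 mm length along jig x, has its origin at jig (7, 10, 12) mm.
- side_fence: Tall, short fence: 48 mm long along x, 14 mm thick in y, 38 mm high above the bed, with a foot 10 mm high behind it; shorter than a block, so that fingers on a block's two end faces (56 mm apart) pass beside it. Origin at the middle of its underside, on the bed, axes as the jig's; inner face at its y = -7 mm.
- end_fence: The low, long fence of the jig: 14 mm thick in x, 90 mm long in y, only 16 mm high above the bed, so that a finger can hold a block's end face above it. Origin at the middle of its underside, on the bed, axes as the jig's; its inner face is at its x = -7 mm.
- drilled_block: aluminium block 56 x 40 x 52 mm (its x, y, z), standing upright; origin at the centre of its underside, z up. About 0.31 kg. Has a dark 14 mm drilled hole in the middle of its top. It starts on the jig's bed in the corner, its x along the jig's x, a few mm clear of both fences.
- blank_block: aluminium block 56 x 40 x 52 mm (its x, y, z), standing upright; origin at the centre of its underside, z up. About 0.31 kg. Plain top without a hole. It starts on the blue mat, at any angle up to about 45 degrees to the mat.
- row_block_end: aluminium block 56 x 40 x 52 mm (its x, y, z), standing upright; origin at the centre of its underside, z up. About 0.31 kg. Finished, drilled: the last of the row on the board. The next place in the row is at its -y side: a block placed with a gap of 4 mm has its origin at (0, -44, 0) mm of this one. Loose.
- row_block_far: aluminium block 56 x 40 x 52 mm (its x, y, z), standing upright; origin at the centre of its underside, z up. About 0.31 kg. Finished, drilled: the first of the row on the board, at the +y side of row_block_end, some 6 mm from it. Loose.
- board: Plywood board 110 x 220 x 12 mm (x, y, z) fixed on the bench, origin at the centre of its underside, its top at z = 12 mm. The row runs along its y, the blocks' 56 mm length along its x; its -y half is empty.
- mat: Blue felt mat 200 x 180 x 4 mm fixed on the bench, origin at the centre of its underside, its top at z = 4 mm.
- pliers: Bystander: pliers with red grips, 170 mm long, lying flat near the robot, 14 mm high. Leave alone.
- offcut: Bystander: a small wooden offcut, 40 x 35 x 25 mm, at the far side. Leave alone.
- tin_cup: Bystander: an open steel cup, 68 mm wide, 60 mm high, near the robot. Leave alone.
Things that resemble listed ones, but are neither listed nor needed, are in the scene too. Of the things that look like the jig, take the one that is nearest to the robot's base at the start.

How it is judged:
On the way, in this order (a step that is already met when the one before it is completed fails the run):
1. the drilled block stands in the row, next to the last finished block, released (y of drilled_block in the frame of row_block_end between -0.056 and -0.037 m and x of drilled_block in the frame of row_block_end between -0.012 and 0.012 m and angle between the x axis of drilled_block and the x axis of row_block_end, either way round below 0.14 rad and angle between drilled_block's own z axis and vertical below 0.08 rad and z of drilled_block in the frame of board between 0.009 and 0.016 m and linear speed of drilled_block below 0.02 m/s and contact force between each of the arm, the fingers and drilled_block below 0.1 N), for 0.2 s.
2. the undrilled block is down on the jig bed and touches both fences while gripped (contact force between blank_block and side_fence above 1.5 N and contact force between blank_block and end_fence above 1.5 N and contact force between the fingers and blank_block above 1 N and x of blank_block in the frame of jig between 0.002 and 0.012 m and y of blank_block in the frame of jig between 0.005 and 0.015 m and z of blank_block in the frame of jig between 0.009 and 0.0155 m and angle between blank_block's own z axis and vertical below 0.06 rad and angle between the x axis of blank_block and the x axis of jig, either way round below 0.06 rad and linear speed of blank_block below 0.02 m/s), for 0.2 s.
At the end, for the whole second after the job is handed in: Drilled block released on the board beside row_block_end: gap under 16 mm, ends level within 12 mm, square within 8 deg. Undrilled block flat on the jig bed, within 5 mm of home, square within 3.4 deg, at rest, fingers on it (over 1 N), pushing on each fence with over 1.5 N for the last second (all of step 1 and all of step 2); the arm keeps its last pose, push and grip.
It fails at once if a finished block of the row is shifted by more than 20 mm or tipped over (distance of any of row_block_end, row_block_far from where it was at the start of the episode above 0.02 m or angle between any of row_block_end, row_block_far's own z axis and vertical above 0.3 rad).
It fails at once if the pliers, the offcut or the cup is moved by more than 30 mm (distance of any of pliers, offcut, tin_cup from where it was at the start of the episode above 0.03 m).
It also fails if it takes over 72 s, if anything falls off the work surface, if the arm or the gripper's body presses on something with over 40 N, if the wrist force passes 120 N, or if a joint passes its speed limit or range.

## Working session

There is one attempt and no reset: what is moved stays moved. The work goes in short steps, Python scripts to look and compute and a tool call to move; the robot and the scene stay as the last step left them, time stands still between calls to the robot, and variables do not carry over. Pictures are saved under pics/ and viewed, at most 10 in all, crops included, and the job is handed in when it is done.

Besides the shell and the picture viewer there is one more tool, called after "Emit:" as name(argument=value, ...) on one line, values as JSON. servo_tool: Moves the arm, as the interface text tells. Its arguments: {"type":"object","properties":{"series":{"type":"string"},"force":{"type":"number"}},"required":["series"]}

```bash
ls; mkdir -p pics; cat > h.py <<'E'
import numpy as np, cv2
from rig import arm
def K(n):
    p=arm.camera_params(n); return 192/np.tan(np.radians(p['fov_y'])/2),p['cx'],p['cy']
def ext(n,obs=None):
    p=arm.camera_params(n)
    if n!='wrist': return np.array(p['extrinsics'])
    T=np.eye(4);T[:3,:3]=np.array(obs['orientation']).reshape(3,3);T[:3,3]=obs['ee_pos']
    return T@np.array(p['T_tool_cam'])
def cloud(n,d,T):
    f,cx,cy=K(n); v,u=np.mgrid[:384,:512]
    P=np.stack([(u-cx)/f*d,(v-cy)/f*d,d],-1)
    W=P@T[:3,:3].T+T[:3,3]; W[d<=0]=np.nan
    return W
def shot(n):
    o=arm.get_obs(); im,d=arm.capture(n); return im,d,cloud(n,d,ext(n,o))
E
python3 - <<'E'
from h import *
ims=[]
for n in ['scene','top']:
    im,d,W=shot(n); cv2.imwrite(f'pics/{n}0.png',im); np.save(f'{n}0.npy',W)
    print(n,arm.camera_params(n))
    for t in ['jig','drilled_block','blank_block','row_block_end','board','mat','side_fence','end_fence']:
        for r in arm.silhouettes(n,t):
            m=r['pixels']; w=W[m]; w=w[~np.isnan(w[:,0])]
            print(t,round(r['p'],2),np.round(r['position']),m.sum(),np.round(np.median(w,0),3) if len(w) else '')
im=np.hstack([cv2.imread('pics/scene0.png'),cv2.imread('pics/top0.png')])
print(arm.get_obs())
E
```

```text
pics
scene {'fov_y': 53.1110604176045, 'cx': 254.67608554816223, 'cy': 189.62012158347974, 'extrinsics': array([[-0.30999434,  0.55090161, -0.77486187,  1.46953958],
       [ 0.95068728,  0.18806735, -0.24662598,  0.33046588],
       [ 0.00985957, -0.81310398, -0.58203497,  0.72452971],
       [ 0.        ,  0.        ,  0.        ,  1.        ]])}
jig 0.85 [431. 248.] 2677 [0.632 0.552 0.014]
jig 0.79 [ 87. 203.] 1950 [ 0.758 -0.411  0.015]
jig 0.76 [236. 212.] 1617 [0.66  0.023 0.015]
drilled_block 0.52 [237. 198.] 307 [0.644 0.013 0.063]
blank_block 0.76 [350. 196.] 421 [0.505 0.322 0.042]
row_block_end 0.81 [172. 163.] 276 [ 0.529 -0.261  0.057]
board 0.91 [162. 172.] 988 [ 0.533 -0.315  0.014]
board 0.47 [220. 158.] 353 [ 0.442 -0.113  0.044]
mat 0.96 [342. 208.] 2376 [0.547 0.291 0.006]
side_fence 0.77 [452. 242.] 282 [0.621 0.591 0.033]
side_fence 0.73 [ 94. 204.] 316 [ 0.758 -0.39   0.027]
side_fence 0.54 [250. 210.] 221 [0.639 0.047 0.026]
end_fence 0.63 [ 75. 202.] 132 [ 0.78  -0.441  0.029]
end_fence 0.58 [227. 211.] 216 [ 0.666 -0.006  0.027]
end_fence 0.52 [430. 251.] 32
[... 1137 characters left out ...]
1.13908170e+00, -8.46203136e-02]), 'joint_vel': array([ 0.00044514,  0.00069846,  0.00128705, -0.000896  , -0.00093214,
        0.00080324]), 'tau': array([-2.29167519e-03, -4.97241712e+01, -2.85482240e+01,  6.97409129e-02,
        2.21253815e-02, -1.31879310e-05]), 'ee_pos': array([ 0.14450772, -0.53066888,  0.40477092]), 'orientation': array([[ 9.64864146e-01,  2.62749268e-01, -3.35264363e-05],
       [ 2.62749264e-01, -9.64864143e-01, -9.93478937e-05],
       [-5.84520426e-05,  8.70481742e-05, -9.99999995e-01]]), 'contact_force': array([-0.06148977, -0.51782025,  0.32837834]), 'torque': array([ 0.01397235, -0.02855314, -0.00571601]), 'grip_force': 0.0, 'gripper_width': 0.9998419000995682}
```

View pics/top0.png

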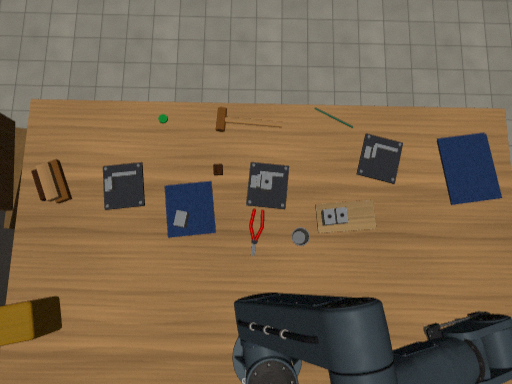

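View pics/scene0.png

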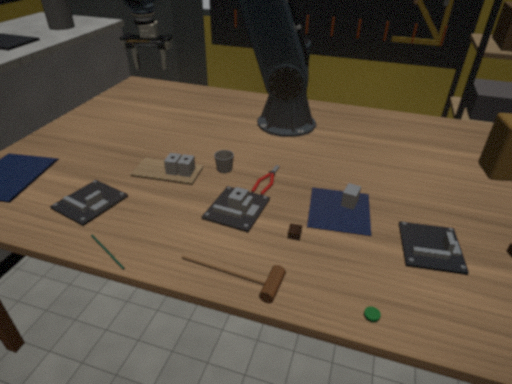

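Top view: three jig look-alikes at (268,185), (380,158) and (124,187). The nearest to the base is (268,185), which also holds the drilled block at (266,182). The row blocks are at (328,216) and (341,215), the second being the end one. The blank is on the mat at (180,218), and a second, empty mat is at (468,168).

```bash
cat >> h.py <<'E'
def plan(p,phi,n,width,start=None,dec=1):
    """rows to TCP p (m), yaw phi deg of tool x, tool down. start=(pos,phi)"""
    if start is None:
        o=arm.get_obs(); R=np.array(o['orientation']).reshape(3,3); P=np.array(o['ee_pos']); f=np.degrees(np.arctan2(R[1,0],R[0,0]))
    else: P,f=np.array(start[0],float),start[1]
    p=np.array(p,float); rows=[]
    for i in range(n):
        k=n-i; a=np.radians(f); d=(p-P)/k*100
        l=np.round([np.cos(a)*d[0]+np.sin(a)*d[1], np.sin(a)*d[0]-np.cos(a)*d[1], -d[2]],dec)
        t=round(-(phi-f)/k,1)
        rows.append(f'{width} {l[0]:g} {l[1]:g} {l[2]:g} 0 0 {t:g}')
        P=P+np.array([np.cos(a)*l[0]+np.sin(a)*l[1], np.sin(a)*l[0]-np.cos(a)*l[1], -l[2]])/100; f-=t
    for i in range(0,n,5): print('; '.join(rows[i:i+5]))
    return P,f
E
python3 - <<'E'
from h import *
print(arm.camera_params('wrist'))
im,_=arm.capture('top')
cv2.imwrite('pics/crop.png',cv2.resize(im[140:260,90:410],(800,300),interpolation=cv2.INTER_CUBIC))
print(plan([0.56,0.01,0.42],90,12,9.3))
E
```

```text
{'fov_y': 70.19045441634238, 'cx': 253.91931694691132, 'cy': 184.250008137556, 'T_tool_cam': array([[-5.06323520e-04, -9.62053144e-01, -2.72861671e-01,
         7.62907268e-02],
       [ 9.99999757e-01, -6.17903070e-04,  3.22992209e-04,
        -5.04611196e-05],
       [-4.79337735e-04, -2.72861441e-01,  9.62053223e-01,
         2.03070736e-02],
       [ 0.00000000e+00,  0.00000000e+00,  0.00000000e+00,
         1.00000000e+00]])}
9.3 4.5 -3.4 -0.1 0 0 -6.2; 9.3 4.9 -2.9 -0.1 0 0 -6.2; 9.3 5.2 -2.4 -0.1 0 0 -6.2; 9.3 5.4 -1.8 -0.1 0 0 -6.2; 9.3 5.5 -1.2 -0.1 0 0 -6.2
9.3 5.7 -0.6 -0.1 0 0 -6.3; 9.3 5.7 -0 -0.2 0 0 -6.2; 9.3 5.6 0.6 -0.1 0 0 -6.3; 9.3 5.6 1.2 -0.2 0 0 -6.2; 9.3 5.4 1.8 -0.1 0 0 -6.3
9.3 5.1 2.4 -0.2 0 0 -6.2; 9.3 4.9 2.9 -0.1 0 0 -6.3
(array([0.55970536, 0.01031016, 0.41974388]), np.float64(90.02972796115851))
```

View pics/crop.png

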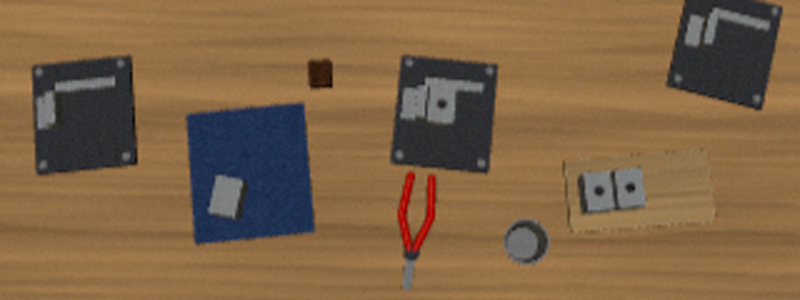

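Crop: the middle jig at (445,112) holds the block with the hole at (441,102), with the side fence at its left and the end fence above. The row is at (599,190) and (630,188), with free board to the right. This confirms the choice.

```bash
python3 - <<'E'
from h import *
s=plan([0.52,-0.28,0.42],90,10,9.3)
s=plan([0.61,0.01,0.42],90,5,9.3,s)
s=plan([0.50,0.31,0.42],90,6,9.3,s)
E
```

```text
9.3 4.3 -1.4 -0.2 0 0 -7.5; 9.3 4.4 -0.9 -0.1 0 0 -7.5; 9.3 4.5 -0.3 -0.2 0 0 -7.5; 9.3 4.5 0.3 -0.1 0 0 -7.5; 9.3 4.4 0.9 -0.2 0 0 -7.5
9.3 4.3 1.5 -0.1 0 0 -7.5; 9.3 4 2 -0.2 0 0 -7.4; 9.3 3.8 2.5 -0.1 0 0 -7.5; 9.3 3.4 3 -0.2 0 0 -7.4; 9.3 2.9 3.4 -0.1 0 0 -7.5
9.3 5.8 1.8 -0 0 0 0; 9.3 5.8 1.8 -0 0 0 0; 9.3 5.8 1.8 -0 0 0 0; 9.3 5.8 1.8 -0 0 0 0; 9.3 5.8 1.9 -0 0 0 0
9.3 5 -1.8 -0 0 0 0; 9.3 5 -1.8 -0 0 0 0; 9.3 5 -1.9 -0 0 0 0; 9.3 5 -1.8 -0 0 0 0; 9.3 5 -1.9 -0 0 0 0
9.3 5 -1.8 -0 0 0 0
```

Emit:
servo_tool(series="9.3 4.3 -1.4 -0.2 0 0 -7.5; 9.3 4.4 -0.9 -0.1 0 0 -7.5; 9.3 4.5 -0.3 -0.2 0 0 -7.5; 9.3 4.5 0.3 -0.1 0 0 -7.5; 9.3 4.4 0.9 -0.2 0 0 -7.5")

```text
time_s: 1.58
ee_pos: [0.3327, -0.4043, 0.4129]
orientation: [[0.602, 0.798, 0.0], [0.798, -0.602, -0.0], [-0.0, 0.0, -1.0]]
contact_force: [-0.8, -0.8, 0.5]
gripper_width: 0.997
grip_force: 0.0
```

Emit:
servo_tool(series="9.3 4.3 1.5 -0.1 0 0 -7.5; 9.3 4 2 -0.2 0 0 -7.4; 9.3 3.8 2.5 -0.1 0 0 -7.5; 9.3 3.4 3 -0.2 0 0 -7.4; 9.3 2.9 3.4 -0.1 0 0 -7.5")

```text
time_s: 2.2
ee_pos: [0.5208, -0.2792, 0.4199]
orientation: [[-0.005, 1.0, 0.0], [1.0, 0.005, -0.0], [-0.0, 0.0, -1.0]]
contact_force: [0.4, -0.9, -0.8]
gripper_width: 0.996
grip_force: 0.0
```

Emit:
servo_tool(series="9.3 0 0 0 0 0 0; 9.3 0 0 0 0 0 0; 9.3 0 0 0 0 0 0")

```text
time_s: 2.58
ee_pos: [0.5189, -0.2808, 0.4198]
orientation: [[0.001, 1.0, -0.0], [1.0, -0.001, -0.0], [-0.0, -0.0, -1.0]]
contact_force: [0.3, -0.6, 0.5]
gripper_width: 0.997
grip_force: 0.0
```

```bash
cat >> h.py <<'E'
def tops(W,lo,hi,amin=0.0012):
    m=((W[...,2]>lo)&(W[...,2]<hi)).astype(np.uint8)
    n,l,st,c=cv2.connectedComponentsWithStats(m)
    out=[]
    for i in range(1,n):
        w=W[l==i]
        if len(w)<150: continue
        r=cv2.minAreaRect((w[:,:2]*1000).astype(np.float32))
        (cx,cy),(a,b),t=r
        if a<b: a,b,t=b,a,t+90   # long-axis angle
        t=(t+90)%180-90
        out.append((l==i,cx,cy,a,b,t)); print('px',np.round(c[i]),'n',len(w),'c',round(cx,1),round(cy,1),'mean',np.round(w.mean(0)*1000,1),'size',round(a,1),round(b,1),'ang',round(t,1))
    return out
E
python3 - <<'E'
from h import *
im,d,W=shot('wrist'); cv2.imwrite('pics/w_row.png',im); np.save('w_row.npy',W)
for t in ['row_block_end','board']:
    for r in arm.silhouettes('wrist',t):
        m=r['pixels']; print(t,round(r['p'],2),np.round(r['position']),np.round(np.nanmedian(W[m],0),3))
tops(W,.055,.075)
print('board'); tops(W,.006,.018)
E
```

```text
row_block_end 0.97 [238. 154.] [ 0.503 -0.262  0.064]
row_block_end 0.59 [168.  28.] [ 0.414 -0.11   0.027]
px [166.  30.] n 625 c 423.5 -120.0 mean [ 421.3 -122.3   59.1] size 67.1 54.9 ang -1.5
px [236. 119.] n 1592 c 498.0 -219.6 mean [ 498.1 -219.1   63.9] size 56.1 40.1 ang 5.9
px [241. 157.] n 1454 c 503.8 -265.4 mean [ 503.8 -264.6   63.8] size 55.9 40.1 ang 5.8
board
px [168.  22.] n 293 c 416.8 -107.0 mean [ 411.6 -102.6   11.8] size 49.7 31.6 ang 44.2
px [245. 171.] n 8096 c 504.9 -292.0 mean [ 507.  -298.    11.9] size 220.2 110.1 ang -85.0
px [395. 226.] n 2679 c 740.5 -403.9 mean [ 737.1 -382.5   12.1] size 170.3 93.0 ang -14.0
```

View pics/w_row.png

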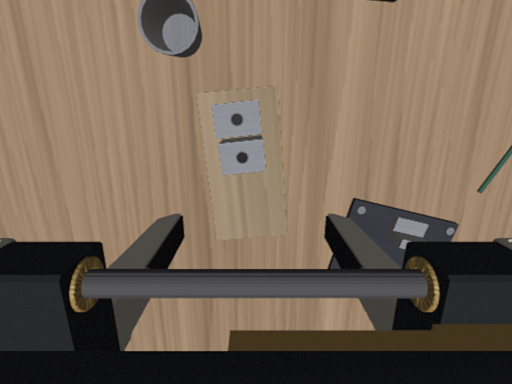

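Emit:
servo_tool(series="9.3 5.8 1.8 0 0 0 0; 9.3 5.8 1.8 0 0 0 0; 9.3 5.8 1.8 0 0 0 0; 9.3 5.8 1.8 0 0 0 0; 9.3 5.8 1.9 0 0 0 0")

```text
time_s: 3.35
ee_pos: [0.6106, 0.0114, 0.42]
orientation: [[0.0, 1.0, 0.0], [1.0, -0.0, -0.0], [-0.0, 0.0, -1.0]]
contact_force: [0.5, -0.1, 0.5]
gripper_width: 1.0
grip_force: 0.0
```

Emit:
servo_tool(series="9.3 0 0 0 0 0 0; 9.3 0 0 0 0 0 0; 9.3 0 0 0 0 0 0")

```text
time_s: 3.72
ee_pos: [0.6102, 0.0084, 0.4198]
orientation: [[0.001, 1.0, -0.0], [1.0, -0.001, -0.0], [-0.0, -0.0, -1.0]]
contact_force: [0.6, -0.4, 0.3]
gripper_width: 1.0
grip_force: 0.0
```

The wrist view shows the row at (237,119) and (242,157), with the end block at (242,157) and empty board below it, as expected. Sizes check out at 56 x 40 with tops at 64 mm.

```bash
python3 - <<'E'
from h import *
im,d,W=shot('wrist'); cv2.imwrite('pics/w_jig.png',im); np.save('w_jig.npy',W)
print('tops');tops(W,.058,.072)
print('side fence 50, foot 22');tops(W,.044,.056)
print('end fence');tops(W,.0255,.032)
print('bed'); tops(W,.008,.018)
E
```

```text
tops
px [264. 167.] n 1406 c 623.1 10.9 mean [623.1  11.7  63.8] size 55.8 40.2 ang -4.8
px [181. 328.] n 1698 c 500.1 -239.4 mean [ 501.3 -235.4   63.5] size 83.2 57.2 ang -83.0
side fence 50, foot 22
px [269. 142.] n 423 c 629.9 40.7 mean [629.6  41.1  49.6] size 48.1 14.0 ang -4.9
px [187. 310.] n 300 c 518.0 -227.0 mean [ 508.3 -215.2   50.1] size 100.9 46.1 ang -49.9
end fence
px [454.  89.] n 2782 c 884.5 81.0 mean [868.1 101.   28.2] size 259.0 90.6 ang -84.7
px [290. 175.] n 601 c 660.6 -8.9 mean [660.8  -7.7  27.8] size 89.6 14.1 ang 84.9
bed
px [444.  80.] n 174 c 861.3 113.1 mean [861.3 117.1  15.6] size 118.1 6.8 ang 88.1
px [256. 162.] n 8644 c 619.6 4.5 mean [613.8   6.   11.9] size 170.2 149.7 ang -5.0
px [138. 134.] n 1962 c 440.2 48.8 mean [448.7  48.   11.5] size 176.0 54.9 ang -6.3
px [215. 325.] n 953 c 544.0 -278.4 mean [ 543.4 -279.9   12.1] size 113.6 39.4 ang 88.3
```

View pics/w_jig.png

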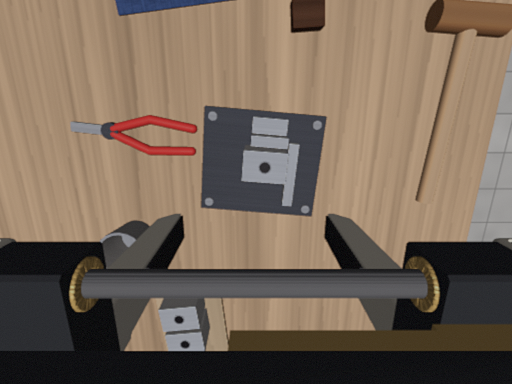

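Emit:
servo_tool(series="9.3 5 -1.8 0 0 0 0; 9.3 5 -1.8 0 0 0 0; 9.3 5 -1.9 0 0 0 0; 9.3 5 -1.8 0 0 0 0; 9.3 5 -1.9 0 0 0 0")

```text
time_s: 4.4
ee_pos: [0.5178, 0.2603, 0.42]
orientation: [[0.001, 1.0, 0.0], [1.0, -0.001, 0.0], [0.0, 0.0, -1.0]]
contact_force: [0.2, 0.4, 0.5]
gripper_width: 0.997
grip_force: 0.0
```

Emit:
servo_tool(series="9.3 5 -1.8 0 0 0 0; 9.3 0 0 0 0 0 0; 9.3 0 0 0 0 0 0; 9.3 0 0 0 0 0 0")

```text
time_s: 4.9
ee_pos: [0.5009, 0.3084, 0.4198]
orientation: [[0.001, 1.0, 0.0], [1.0, -0.001, -0.0], [-0.0, 0.0, -1.0]]
contact_force: [0.1, -0.5, 0.2]
gripper_width: 1.001
grip_force: 0.0
```

The wrist view shows the drilled block in the corner at (264,167). The side fence is at (269,142) and the end fence at (290,175). Jig centre is (619.6, 4.5) at -5°, and the fence positions agree with the given dimensions.

```bash
python3 - <<'E'
from h import *
im,d,W=shot('wrist'); cv2.imwrite('pics/w_mat.png',im); np.save('w_mat.npy',W)
tops(W,.049,.065)
print('mat');tops(W,.0025,.008)
# drilled: grasp at jig, phi=90-4.8 ; grasp point z=.056 -> TCP .223
s=plan([.623,.011,.32],85.2,7,9.3)
s=plan([.623,.011,.222],85.2,3,9.3,s)
E
```

```text
px [239. 156.] n 1393 c 482.7 323.8 mean [482.8 324.5  55.7] size 56.1 40.4 ang -9.9
mat
px [273. 163.] n 13914 c 524.5 298.3 mean [529.1 302.4   3.9] size 199.9 179.9 ang 6.7
9.3 -4.2 1.8 1.4 0 0 0.7; 9.3 -4.2 1.8 1.4 0 0 0.7; 9.3 -4.2 1.8 1.4 0 0 0.7; 9.3 -4.2 1.9 1.4 0 0 0.7; 9.3 -4.2 2 1.5 0 0 0.6
9.3 -4.1 2 1.4 0 0 0.7; 9.3 -4.2 2 1.5 0 0 0.6
9.3 0 0 3.3 0 0 0; 9.3 0 0 3.2 0 0 0; 9.3 0 0 3.3 0 0 0
```

Emit:
servo_tool(series="9.3 -4.2 1.8 1.4 0 0 0.7; 9.3 -4.2 1.8 1.4 0 0 0.7; 9.3 -4.2 1.8 1.4 0 0 0.7; 9.3 -4.2 1.9 1.4 0 0 0.7; 9.3 -4.2 2 1.5 0 0 0.6", force=25)

```text
time_s: 5.58
ee_pos: [0.5887, 0.0951, 0.3485]
orientation: [[0.06, 0.998, 0.0], [0.998, -0.06, 0.0], [0.0, 0.0, -1.0]]
contact_force: [0.1, -0.1, 0.7]
gripper_width: 1.0
grip_force: 0.0
```

Emit:
servo_tool(series="9.3 -4.1 2 1.4 0 0 0.7; 9.3 -4.2 2 1.5 0 0 0.6; 9.3 0 0 0 0 0 0; 9.3 0 0 0 0 0 0; 9.3 0 0 0 0 0 0")

```text
time_s: 6.2
ee_pos: [0.6225, 0.013, 0.3203]
orientation: [[0.08, 0.997, 0.001], [0.997, -0.08, 0.0], [0.0, 0.001, -1.0]]
contact_force: [-0.6, 0.4, -0.8]
gripper_width: 0.998
grip_force: 0.0
```

Emit:
servo_tool(series="9.3 -0.1 0 3 0 0 0; 9.3 -0.1 0 3.5 0 0 0; 9.3 0 0 3.3 0 0 0; 9.3 0 0 0 0 0 0; 9.3 0 0 0 0 0 0")

```text
time_s: 6.82
ee_pos: [0.623, 0.0106, 0.2233]
orientation: [[0.081, 0.997, 0.002], [0.997, -0.081, -0.0], [0.0, 0.002, -1.0]]
contact_force: [0.4, 0.4, -0.7]
gripper_width: 1.0
grip_force: 0.0
```

Emit:
servo_tool(series="5 0 0 0 0 0 0; 5 0 0 0 0 0 0; 5 0 0 0 0 0 0; 5 0 0 0 0 0 0; 5 0 0 0 0 0 0", force=25)

```text
time_s: 7.45
ee_pos: [0.6226, 0.0102, 0.2219]
orientation: [[0.081, 0.997, 0.0], [0.997, -0.081, -0.0], [-0.0, 0.0, -1.0]]
contact_force: [-0.1, -0.3, 1.1]
gripper_width: 0.601
grip_force: 25.0
```

```bash
python3 - <<'E'
from h import *
s=plan([.6226,.0102,.322],85.4,3,5)
s=plan([.508,-.311,.322],95.85,8,5,s)
s=plan([.508,-.311,.224],95.85,4,5,s)
E
```

```text
5 0 -0 -3.3 0 0 -0; 5 0 -0 -3.4 0 0 -0; 5 0 -0 -3.3 0 0 -0.1
5 -4.1 -1.1 -0 0 0 -1.3; 5 -4.1 -1.2 -0 0 0 -1.3; 5 -4.1 -1.3 -0 0 0 -1.3; 5 -4 -1.4 -0 0 0 -1.3; 5 -4 -1.5 -0 0 0 -1.3
5 -4 -1.6 -0 0 0 -1.3; 5 -3.9 -1.6 -0 0 0 -1.3; 5 -3.9 -1.7 -0 0 0 -1.3
5 0 -0 2.4 0 0 -0; 5 0 -0 2.5 0 0 -0; 5 0 -0 2.4 0 0 -0; 5 0 -0 2.5 0 0 -0
```

Emit:
servo_tool(series="5 0 0 -3.3 0 0 0; 5 0 0 -3.4 0 0 0; 5 0 0 -3.3 0 0 0; 5 -4.1 -1.1 0 0 0 -1.3; 5 -4.1 -1.2 0 0 0 -1.3")

```text
time_s: 8.07
ee_pos: [0.5932, -0.0706, 0.3215]
orientation: [[0.034, 0.999, -0.001], [0.999, -0.034, 0.0], [0.0, -0.001, -1.0]]
contact_force: [0.9, -0.3, -4.3]
gripper_width: 0.599
grip_force: 25.0
```

Emit:
servo_tool(series="5 -4.1 -1.3 0 0 0 -1.3; 5 -4 -1.4 0 0 0 -1.3; 5 -4 -1.5 0 0 0 -1.3; 5 -4 -1.6 0 0 0 -1.3; 5 -3.9 -1.6 0 0 0 -1.3")

```text
time_s: 8.7
ee_pos: [0.5209, -0.2719, 0.3212]
orientation: [[-0.078, 0.997, -0.001], [0.997, 0.078, 0.001], [0.001, -0.001, -1.0]]
contact_force: [0.3, -0.4, -4.5]
gripper_width: 0.601
grip_force: 25.0
```

Emit:
servo_tool(series="5 -3.9 -1.7 0 0 0 -1.3; 5 0 0 0 0 0 0; 5 0 0 0 0 0 0; 5 0 0 0 0 0 0; 5 0 0 0 0 0 0")

```text
time_s: 9.32
ee_pos: [0.5081, -0.3102, 0.3217]
orientation: [[-0.101, 0.995, -0.0], [0.995, 0.101, 0.0], [0.0, -0.0, -1.0]]
contact_force: [-0.6, -1.0, -3.4]
gripper_width: 0.604
grip_force: 25.0
```

```bash
python3 - <<'E'
from h import *
o=arm.get_obs();print(o['ee_pos'],o['gripper_width'])
im,d,W=shot('wrist'); tops(W,.058,.070); print('held'); tops(W,.15,.175)
plan([.508,-.311,.224],95.85,4,5)
E
```

```text
[ 0.50805024 -0.31023212  0.32173894] 0.6036116309295299
px [253.  86.] n 3498 c 498.2 -219.2 mean [ 498.2 -219.    63.8] size 56.2 39.9 ang 5.7
px [254. 143.] n 2997 c 503.8 -265.4 mean [ 503.8 -264.7   63.8] size 56.2 40.1 ang 5.9
held
px [253. 236.] n 7718 c 508.1 -306.2 mean [ 507.5 -303.6  163.2] size 87.1 35.6 ang 5.6
5 -0 -0 2.4 0 0 -0; 5 -0 -0 2.5 0 0 -0; 5 -0 -0 2.4 0 0 -0; 5 -0.1 -0 2.5 0 0 -0.1
```

Emit:
servo_tool(series="5 -0.1 0 2.4 0 0 0; 5 0 0 2.5 0 0 0; 5 0 0 2.5 0 0 0; 5 0 0 1.8 0 0 0; 5 0 0 0.3 0 0 0")

```text
time_s: 10.0
ee_pos: [0.5078, -0.3117, 0.2258]
orientation: [[-0.1, 0.995, -0.001], [0.995, 0.1, 0.001], [0.001, -0.001, -1.0]]
contact_force: [-0.2, -0.7, -3.7]
gripper_width: 0.599
grip_force: 25.0
```

Emit:
servo_tool(series="5 0 0 0.3 0 0 0; 5 0 0 0.1 0 0 0; 5 0 0 0 0 0 0; 5 0 0 0 0 0 0")

```text
time_s: 10.5
ee_pos: [0.5079, -0.312, 0.2231]
orientation: [[-0.1, 0.995, 0.0], [0.995, 0.1, -0.0], [-0.0, 0.0, -1.0]]
contact_force: [-0.2, 0.9, -3.3]
gripper_width: 0.602
grip_force: 25.0
```

Emit:
servo_tool(series="5 0 0 0.1 0 0 0; 5 0 0 0.1 0 0 0; 5 0 0 0 0 0 0; 5 0 0 0 0 0 0")

```text
time_s: 11.0
ee_pos: [0.5079, -0.312, 0.2218]
orientation: [[-0.1, 0.995, 0.0], [0.995, 0.1, -0.0], [-0.0, 0.0, -1.0]]
contact_force: [-4.0, 3.1, 9.8]
gripper_width: 0.599
grip_force: 25.0
```

Emit:
servo_tool(series="8.5 0 0 0 0 0 0; 8.5 0 0 0 0 0 0; 8.5 0 0 0 0 0 0; 8.5 0 0 0 0 0 0; 8.5 0 0 0 0 0 0")

```text
time_s: 11.62
ee_pos: [0.5078, -0.312, 0.2207]
orientation: [[-0.1, 0.995, -0.0], [0.995, 0.1, 0.0], [0.0, -0.0, -1.0]]
contact_force: [-0.8, -0.7, 0.3]
gripper_width: 0.911
grip_force: 0.0
```

Emit:
servo_tool(series="9 0 0 -2 0 0 0; 9 0 0 -4 0 0 0; 9 0 0 -4 0 0 0; 9 0 0 0 0 0 0; 9 0 0 0 0 0 0")

```text
time_s: 12.25
ee_pos: [0.5076, -0.3118, 0.3209]
orientation: [[-0.1, 0.995, -0.0], [0.995, 0.1, -0.0], [-0.0, -0.0, -1.0]]
contact_force: [-0.2, -1.0, -0.4]
gripper_width: 0.967
grip_force: 0.0
```

```bash
python3 - <<'E'
from h import *
im,d,W=shot('wrist'); tops(W,.058,.070)
cv2.imwrite('pics/w_placed.png',im)
s=plan([.483,.323,.325],80.1,12,9.3)
s=plan([.483,.323,.21],80.1,4,9.3,s)
E
```

```text
px [253.  84.] n 3526 c 498.1 -219.4 mean [ 498.1 -219.    63.8] size 56.1 39.5 ang 5.7
px [255. 141.] n 3009 c 503.9 -265.3 mean [ 504.  -264.7   63.8] size 56.0 39.8 ang 6.0
px [254. 191.] n 2622 c 507.9 -310.7 mean [ 507.7 -309.6   63.7] size 56.0 39.9 ang 5.6
9.3 5.3 0.3 -0 0 0 1.3; 9.3 5.3 0.2 -0 0 0 1.3; 9.3 5.3 0.1 -0 0 0 1.3; 9.3 5.3 -0 -0.1 0 0 1.3; 9.3 5.3 -0.2 -0 0 0 1.3
9.3 5.3 -0.3 -0.1 0 0 1.3; 9.3 5.3 -0.4 -0 0 0 1.3; 9.3 5.3 -0.5 -0.1 0 0 1.3; 9.3 5.2 -0.6 -0 0 0 1.3; 9.3 5.2 -0.8 -0.1 0 0 1.3
9.3 5.2 -0.8 -0 0 0 1.3; 9.3 5.2 -1 -0.1 0 0 1.3
9.3 0 -0 2.9 0 0 0; 9.3 0 -0 2.9 0 0 0; 9.3 0 -0 2.9 0 0 0; 9.3 0 -0 2.8 0 0 0
```

Placed square, with a 5 mm gap and level ends. Next is the blank.

Emit:
servo_tool(series="9.3 5.3 0.3 0 0 0 1.3; 9.3 5.3 0.2 0 0 0 1.3; 9.3 5.3 0.1 0 0 0 1.3; 9.3 5.3 0 -0.1 0 0 1.3; 9.3 5.3 -0.2 0 0 0 1.3")

```text
time_s: 12.92
ee_pos: [0.4969, -0.0454, 0.321]
orientation: [[0.014, 1.0, -0.002], [1.0, -0.014, 0.0], [0.0, -0.002, -1.0]]
contact_force: [1.7, -0.6, 0.8]
gripper_width: 1.0
grip_force: 0.0
```

Emit:
servo_tool(series="9.3 5.3 -0.3 -0.1 0 0 1.3; 9.3 5.3 -0.4 0 0 0 1.3; 9.3 5.3 -0.5 -0.1 0 0 1.3; 9.3 5.2 -0.6 0 0 0 1.3; 9.3 5.2 -0.8 -0.1 0 0 1.3")

```text
time_s: 13.55
ee_pos: [0.4863, 0.2189, 0.3238]
orientation: [[0.127, 0.992, -0.002], [0.992, -0.127, -0.001], [-0.001, -0.002, -1.0]]
contact_force: [0.1, -0.1, -1.2]
gripper_width: 1.004
grip_force: 0.0
```

Emit:
servo_tool(series="9.3 5.2 -0.8 0 0 0 1.3; 9.3 5.2 -1 -0.1 0 0 1.3; 9.3 0 0 0 0 0 0; 9.3 0 0 0 0 0 0; 9.3 0 0 0 0 0 0")

```text
time_s: 14.18
ee_pos: [0.4835, 0.3216, 0.3254]
orientation: [[0.173, 0.985, -0.001], [0.985, -0.173, -0.001], [-0.001, -0.001, -1.0]]
contact_force: [0.0, -0.4, -0.3]
gripper_width: 1.0
grip_force: 0.0
```

```bash
python3 - <<'E'
from h import *
o=arm.get_obs();print(o['ee_pos'],o['orientation'])
im,d,W=shot('wrist'); tops(W,.049,.065)
s=plan([.483,.3235,.214],80.1,4,9.3)
E
```

```text
[0.48349411 0.3215895  0.32539223] [[ 1.72613167e-01  9.84989342e-01 -8.31499436e-04]
 [ 9.84989438e-01 -1.72613667e-01 -5.72819833e-04]
 [-7.07749597e-04 -7.20141917e-04 -9.99999490e-01]]
px [253. 186.] n 2417 c 483.0 324.3 mean [483.1 325.2  55.7] size 56.0 40.0 ang -9.7
9.3 0 -0 2.8 0 0 -0; 9.3 0.1 -0 2.8 0 0 -0; 9.3 0 -0 2.8 0 0 -0; 9.3 0.1 -0.1 2.8 0 0 -0
```

Emit:
servo_tool(series="9.3 0.1 0 2.8 0 0 0; 9.3 0.1 0 2.8 0 0 0; 9.3 0 0 2.8 0 0 0; 9.3 0 0 2.7 0 0 0; 9.3 0 0 0 0 0 0")

```text
time_s: 14.85
ee_pos: [0.4835, 0.3237, 0.2134]
orientation: [[0.172, 0.985, -0.003], [0.985, -0.172, -0.002], [-0.002, -0.003, -1.0]]
contact_force: [-0.6, 0.7, 0.5]
gripper_width: 0.998
grip_force: 0.0
```

Emit:
servo_tool(series="5 0 0 0 0 0 0; 5 0 0 0 0 0 0; 5 0 0 0 0 0 0; 5 0 0 0 0 0 0; 5 0 0 0 0 0 0", force=40)

```text
time_s: 15.48
ee_pos: [0.4837, 0.3247, 0.2151]
orientation: [[0.171, 0.985, 0.0], [0.985, -0.171, 0.0], [0.0, 0.0, -1.0]]
contact_force: [-0.7, -0.2, 5.1]
gripper_width: 0.599
grip_force: 40.0
```

Emit:
servo_tool(series="5 0 0 -2 0 0 0; 5 0 0 -4 0 0 0; 5 0 0 -4 0 0 0; 5 0 0 0 0 0 0; 5 0 0 0 0 0 0")

```text
time_s: 16.1
ee_pos: [0.4833, 0.3245, 0.3141]
orientation: [[0.171, 0.985, -0.001], [0.985, -0.171, -0.001], [-0.001, -0.001, -1.0]]
contact_force: [-0.7, 0.2, -2.7]
gripper_width: 0.599
grip_force: 40.0
```

```bash
python3 - <<'E'
from h import *
o=arm.get_obs();print(o['ee_pos'])
# pre-place: 4 mm short of home in jig x,y
h=np.array([.6196,.0045]);a=np.radians(-5);R=np.array([[np.cos(a),-np.sin(a)],[np.sin(a),np.cos(a)]])
t=h+R@np.array([.003,.006]); print(t, h+R@np.array([.007,.010]))
s=plan([*t,.322],85,8,5)
E
```

```text
[0.48326913 0.32447673 0.31406911]
[0.62311152 0.0102157 ] [0.62744492 0.01385186]
5 -3.6 2.4 -0.1 0 0 -0.6; 5 -3.6 2.4 -0.1 0 0 -0.6; 5 -3.6 2.3 -0.1 0 0 -0.6; 5 -3.6 2.3 -0.1 0 0 -0.6; 5 -3.7 2.2 -0.1 0 0 -0.6
5 -3.7 2.2 -0.1 0 0 -0.6; 5 -3.7 2.2 -0.1 0 0 -0.6; 5 -3.7 2.1 -0.1 0 0 -0.7
```

Emit:
servo_tool(series="5 -3.6 2.4 -0.1 0 0 -0.6; 5 -3.6 2.4 -0.1 0 0 -0.6; 5 -3.6 2.3 -0.1 0 0 -0.6; 5 -3.6 2.3 -0.1 0 0 -0.6; 5 -3.7 2.2 -0.1 0 0 -0.6")

```text
time_s: 16.73
ee_pos: [0.5712, 0.1268, 0.318]
orientation: [[0.119, 0.993, -0.003], [0.993, -0.119, -0.0], [-0.001, -0.003, -1.0]]
contact_force: [0.4, 0.1, -2.4]
gripper_width: 0.598
grip_force: 40.0
```

Emit:
servo_tool(series="5 -3.7 2.2 -0.1 0 0 -0.6; 5 -3.7 2.2 -0.1 0 0 -0.6; 5 -3.7 2.1 -0.1 0 0 -0.7; 5 0 0 0 0 0 0; 5 0 0 0 0 0 0")

```text
time_s: 17.35
ee_pos: [0.6231, 0.0111, 0.3213]
orientation: [[0.087, 0.996, -0.003], [0.996, -0.087, 0.0], [0.0, -0.003, -1.0]]
contact_force: [-0.6, 0.2, -2.2]
gripper_width: 0.599
grip_force: 40.0
```

Emit:
servo_tool(series="5 0 0 0 0 0 0; 5 0 0 0 0 0 0")

```text
time_s: 17.6
ee_pos: [0.6233, 0.0116, 0.3226]
orientation: [[0.086, 0.996, -0.0], [0.996, -0.086, 0.0], [0.0, -0.0, -1.0]]
contact_force: [0.1, 0.7, -2.9]
gripper_width: 0.596
grip_force: 40.0
```

```bash
python3 - <<'E'
from h import *
o=arm.get_obs();print(o['ee_pos'],o['contact_force'])
im,d,W=shot('wrist'); print('bed');tops(W,.008,.018);print('side');tops(W,.044,.056)
m=(W[...,2]>.15)&(W[...,2]<.175)&(abs(W[...,0]-.623)<.015); print('held top y max', np.nanpercentile(W[m][:,1],[1,99]), np.median(W[m][:,2]))
s=plan([.6231,.0102,.223],85,4,5)
E
```

```text
[0.62332271 0.01160406 0.32261727] [ 0.08431178  0.69697293 -2.87903549]
bed
px [481. 104.] n 663 c 857.2 56.3 mean [857.8  66.6  15.5] size 211.4 4.2 ang 85.7
px [247. 159.] n 10878 c 620.7 16.3 mean [617.7  32.7  11.9] size 170.2 126.6 ang -4.9
px [ 90. 159.] n 3258 c 440.6 49.5 mean [449.5  48.5  11.4] size 175.9 55.2 ang -8.1
px [198. 327.] n 174 c 531.5 -179.7 mean [ 533.7 -180.6   11.1] size 41.2 10.3 ang -7.7
side
px [258. 157.] n 809 c 630.0 41.0 mean [630.1  41.4  49.6] size 47.2 14.1 ang -5.1
held top y max [-0.00244425  0.03203818] 0.16322010441491275
5 -0 -0 2.5 0 0 0; 5 -0 -0 2.5 0 0 0; 5 -0.1 -0 2.5 0 0 0; 5 -0 -0 2.5 0 0 0.1
```

Emit:
servo_tool(series="5 -0.2 0 2.5 0 0 0; 5 0 0 2.5 0 0 0; 5 0 0 2.5 0 0 0; 5 0 0 1.8 0 0 0; 5 0 0 0.3 0 0 0")

```text
time_s: 18.27
ee_pos: [0.6232, 0.009, 0.2258]
orientation: [[0.086, 0.996, -0.002], [0.996, -0.086, 0.0], [-0.0, -0.002, -1.0]]
contact_force: [-0.1, -0.3, -1.8]
gripper_width: 0.598
grip_force: 40.0
```

Emit:
servo_tool(series="5 0 0 0.2 0 0 0; 5 0 0 0.1 0 0 0; 5 0 0 0 0 0 0; 5 0 0 0 0 0 0")

```text
time_s: 18.77
ee_pos: [0.6234, 0.0088, 0.2241]
orientation: [[0.087, 0.996, 0.0], [0.996, -0.087, -0.0], [0.0, 0.0, -1.0]]
contact_force: [0.0, -0.9, -3.9]
gripper_width: 0.6
grip_force: 40.0
```

Emit:
servo_tool(series="5 0 0 0.1 0 0 0; 5 0 0 0 0 0 0; 5 0 0 0 0 0 0")

```text
time_s: 19.15
ee_pos: [0.6235, 0.0088, 0.2231]
orientation: [[0.087, 0.996, 0.0], [0.996, -0.087, -0.0], [0.0, 0.0, -1.0]]
contact_force: [-2.1, -0.6, 3.8]
gripper_width: 0.599
grip_force: 40.0
```

Emit:
servo_tool(series="5 0.1 0.1 0 0 0 0; 5 0.1 0.1 0 0 0 0; 5 0.1 0.1 0 0 0 0; 5 0 0 0 0 0 0; 5 0 0 0 0 0 0")

```text
time_s: 19.77
ee_pos: [0.6267, 0.0114, 0.2231]
orientation: [[0.087, 0.996, 0.0], [0.996, -0.087, -0.0], [-0.0, 0.0, -1.0]]
contact_force: [-2.4, -2.5, 4.9]
gripper_width: 0.596
grip_force: 40.0
```

Emit:
servo_tool(series="5 0.1 0.1 0 0 0 0; 5 0 0 0 0 0 0; 5 0.1 0 0 0 0 0; 5 0 0 0 0 0 0; 5 0 0 0 0 0 0")

```text
time_s: 20.4
ee_pos: [0.6277, 0.0129, 0.2231]
orientation: [[0.087, 0.996, -0.001], [0.996, -0.087, -0.001], [-0.001, -0.001, -1.0]]
contact_force: [-5.6, -5.0, 6.9]
gripper_width: 0.597
grip_force: 40.0
```

Emit:
servo_tool(series="5 0.1 0.1 0 0 0 0; 5 0 0 0 0 0 0; 5 0.1 0 0 0 0 0; 5 0 0 0 0 0 0; 5 0 0 0 0 0 0")

```text
time_s: 21.02
ee_pos: [0.6283, 0.0143, 0.2231]
orientation: [[0.087, 0.996, -0.003], [0.996, -0.087, -0.002], [-0.002, -0.003, -1.0]]
contact_force: [-11.0, -10.3, 13.4]
gripper_width: 0.595
grip_force: 40.0
```

Emit:
servo_tool(series="5 0.1 0 0 0 0 0; 5 0 0 0 0 0 0; 5 0 0 0 0 0 0")

```text
time_s: 21.4
ee_pos: [0.6284, 0.0153, 0.2231]
orientation: [[0.087, 0.996, -0.003], [0.996, -0.087, -0.002], [-0.002, -0.003, -1.0]]
contact_force: [-11.1, -10.6, 12.1]
gripper_width: 0.599
grip_force: 40.0
```

```bash
python3 - <<'E'
from h import *
im,d,W=shot('wrist'); cv2.imwrite('pics/press.png',im)
print('top');tops(W,.058,.070);print('side');tops(W,.044,.056);print('end');tops(W,.0255,.031)
im2,_,_=shot('top')
E
```

```text
top
px [253. 239.] n 6296 c 628.2 17.5 mean [628.3  19.3  63.7] size 86.2 34.3 ang -5.3
side
px [253. 196.] n 2442 c 630.3 40.8 mean [630.2  40.5  49.9] size 55.4 15.2 ang -5.2
px [313. 222.] n 153 c 664.7 20.9 mean [664.7  20.9  50.6] size 12.6 1.3 ang -2.9
end
px [306. 199.] n 491 c 663.5 25.9 mean [664.8  27.6  27.7] size 21.6 14.9 ang 84.7
```

View pics/press.png

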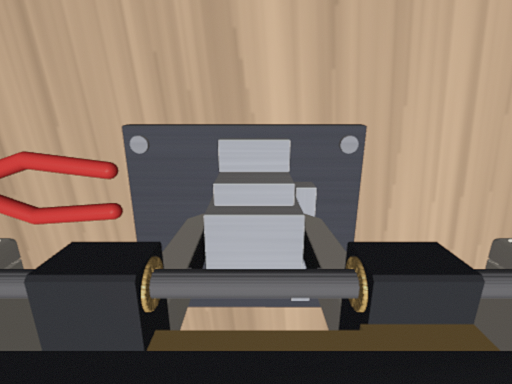

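The press view shows the block top at (253,240), butted against the side fence at (253,193), with the end fence at (306,199). I'll add some push toward the side fence and ease the downward load.

Emit:
servo_tool(series="5 0.1 0 0 0 0 0; 5 0 0 -0.1 0 0 0; 5 0.1 0 0 0 0 0; 5 0 0 0 0 0 0; 5 0 0 0 0 0 0")

```text
time_s: 22.12
ee_pos: [0.6285, 0.0159, 0.2232]
orientation: [[0.086, 0.996, -0.004], [0.996, -0.086, -0.004], [-0.004, -0.003, -1.0]]
contact_force: [-7.9, -20.8, 3.2]
gripper_width: 0.599
grip_force: 40.0
```

Emit:
servo_tool(series="5 0 0 0 0 0 0; 5 0 0 0 0 0 0; 5 0 0 0 0 0 0")

```text
time_s: 22.5
ee_pos: [0.6285, 0.0159, 0.2232]
orientation: [[0.086, 0.996, -0.004], [0.996, -0.086, -0.004], [-0.004, -0.003, -1.0]]
contact_force: [-7.2, -20.8, 4.1]
gripper_width: 0.602
grip_force: 40.0
```

Emit:
servo_tool(series="5 0 0.1 0 0 0 0; 5 0 0.1 0 0 0 0; 5 0 0.1 0 0 0 0; 5 0 0 0 0 0 0; 5 0 0 0 0 0 0", force=50)

```text
time_s: 23.12
ee_pos: [0.6299, 0.0158, 0.2233]
orientation: [[0.086, 0.996, -0.011], [0.996, -0.086, -0.004], [-0.005, -0.01, -1.0]]
contact_force: [-25.0, -20.9, 18.4]
gripper_width: 0.599
grip_force: 50.0
```

Emit:
servo_tool(series="5 0 0 0 0 0 0; 5 0 0 0 0 0 0; 5 0 0 0 0 0 0")

```text
time_s: 23.5
ee_pos: [0.6299, 0.0158, 0.2233]
orientation: [[0.086, 0.996, -0.011], [0.996, -0.086, -0.004], [-0.005, -0.01, -1.0]]
contact_force: [-24.9, -21.7, 17.5]
gripper_width: 0.597
grip_force: 50.0
```

```bash
python3 -c "
from rig import arm
print(arm.close_job())"
```

```text
the job is handed in; nothing more can be done
None
```

The drilled block is released in the row, square to the last block with a gap of about 5 mm. The undrilled block is held pressed into the jig corner at about 23 N toward each fence (wrist force, which includes friction). The job is handed in; no verdict came back.

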